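# Seat a gift tube in the labelling cradle

## Robot

A 6-joint arm with a two-finger parallel gripper is mounted at the origin on the work surface. World frame = base frame: x ahead of the robot, y to its left, z up, the work surface at z = 0. Lengths are in mm, angles in rad, forces in N, time in s.
With the tool pointing down it reaches from about 275 to 725 mm from the base axis. Payload 15.9 kg.
Tool frame: the origin (TCP) lies between the finger pads; the fingertips stand 19 mm ahead of it and the grasp point (between the pads) is the TCP; z points along the fingers, y is the line along which they close (so a half turn about z gives the same grasp; the last joint's range is limited). The gripper opens to 85 mm and grips with 20 to 120 N. Pads are 22 mm wide; open, the fingers measure 114 mm over their backs; the gripper's body (76 mm by 85 mm) begins 54 mm behind the grasp point. The pads swing forward as they close: fully open they stand 13 mm farther back than shut.
Start: joints at [1.15, 0.213, -0.034, 1.323, 0, 1.571], TCP at [204.238, 456.369, 250.306] pointing down, gripper open.
Joint ranges: [-2.98, 2.98], [-0.74, 1.72], [-1.14, 1.35], [-2.1, 2.04], [-1.57, 1.44], [-3.14, 3.14]. Speed limits (rad/s): [1.89, 1.89, 2.39, 2.57, 3.14, 3.14].

## Interface

Orientations are given as a rotation vector (axis times angle).
In Python, from cell import * gives the robot as it stands.
- The arm moves only by the tool send_rows, never from a script. Its argument "steps" is a list that holds one entry, the list of rows, each a list of 7 numbers: the turn, a rotation vector about the tool's x, y, z in rad, then the shift along the tool's x, y, z in mm, then the opening, from 0 (shut) to 1 (fully open). In form: [[[rx, ry, rz, x, y, z, gripper], ...]]. A call has 1 to 12 rows; each row shifts and turns the commanded pose from where the row before left it, along the tool's axes as they then stand; what a row does not reach is not made up. A row lasts 1/10 s, in which the tool goes at most 50 mm and 8.59 degrees, less where a joint would pass 70% of its speed; a pose out of reach is approached as far as the arm can. A call with a gripper value outside its range is refused whole. The fingers move at their own pace and stop on an object; the grip force is fixed at half the most. Time passes only in rows, so rows that do not move let the fingers close. It gives the time, the measured TCP pose, the force, the opening and the grip force at its end, in the units of the state.
- get_state(): the state, without advancing time (a new reading comes with each control period).
- capture(name): name is "scene" or "top"; returns a dict with "image" (384x512x3 uint8, red, green, blue), "mtx" (3x3 intrinsics, pixels), "rvec" (rotation vector, rad) and "tvec" (3), from world to camera coordinates, as OpenCV has them. Camera axes: x right, y down, z forward; pixel columns grow to the right and rows downward; lengths in mm; the calibration is good to about 2 mm. A picture is of the moment at which its call begins. There is no depth.
- sign_off(): hands the job in; it is judged then, once.
The state is a dict: "clock": time; "qpos": joint angles; "joint_vel": joint speeds; "effort": joint torques, N m; "tcp_pos": TCP position; "eef_rot": TCP orientation; "contact_force": force on the tool from outside, world axes, zero at the start; "torque": the same for the moment, N m; "finger_gap": finger opening in mm; "grip_force": force on a finger pad.
Only numpy, scipy, OpenCV 4.12 (cv2) and the standard library are available. Lean on these libraries where they do the work, as an engineer would, in place of code of your own. Each camera call takes 0.05 s, during which the arm holds its last target. There are 200 camera calls.

## Task

Get the long chocolate gift tube ready for its label: take it from the wooden rack and lower it gently into the two V saddles of the cradle, short of the end stop, so that it beds evenly in both; then slide it along the V by feel until its end comes up firmly, but not hard, against the disc of the end stop (past the weak feeler pin), and finally lower the hold-down arm by its handle, without letting it fall, until its pad rests on the tube. The tube is thin and dents if anything bangs or presses hard on it; leave the other goods where they are.

Things in the scene. Friction and masses are not known exactly. Their poses are not given: they have to be found in the camera images.
- tube: the long gift tube of chocolates: dark brown rigid cylinder with bright steel ends, 50 mm in diameter, 170 mm long, 0.22 to 0.45 kg, flat ends. It lies level on the rack, axis 40 mm above the table. Origin: middle of its axis; x along the axis (both ends alike). It dents above 20 N from the stop, 25 N from the arm's pad, 60 N in the V, or a 55 N grip
- rack: low wooden rack, fixed: board 150 x 74 x 8 mm carrying two dowels, 12 mm thick, along its x, 34 mm apart, their tops 20 mm above the table. Origin: middle of its underside; x along the dowels, z up. The tube may lie up to 8 mm off the middle along x
- cradle: metal cradle screwed to the table. Base plate 10 mm thick, x -105 to 145, y -42 to 42 mm. Two V saddles (90 degree V) 25 mm long, at x -50 and 50 mm, 75 mm free between them; V bottom 16 mm, flank tops 49 mm above the table, V mouth 65 mm wide. At +x the end stop and a tower (110 mm high) with the hold-down arm. Origin: on the table, midway between saddles; x along the V to the stop, z up
- seat (a point): point on the axis that a properly seated tube has, midway between the saddles, 51.4 mm above the table (35.4 mm above the V bottom). Seated and free, the tube slides along the polished V at about 1 to 3 N
- stop: end stop in the tower: a thumb screw carrying a 32 mm steel disc that faces the saddles on the seated tube's axis. Origin: fixed, in the tower, 120 mm from the seat point; x as the cradle's. The disc's face is set anywhere from 75 to 99 mm from the seat point; the given pose does not tell where. An 8 mm feeler pin sticks 3 mm out of it on a weak spring (0.5 N); the disc behind it is firm
- clamp: the hold-down arm: 14 mm square bar, 0.4 kg, hinged about the cradle's y at cradle x 120 mm, 96 mm above the table. Origin: on the hinge; the bar runs along its -x, and its axes match the cradle's when it is level, pad just bearing on a seated tube. It starts raised 1.38 to 1.48 rad (1.5 is its limit). Below about 1.2 rad it falls by its own weight, hard enough to dent the tube; above, it stays up
- handle (a point): middle of the arm's handle: a level round crossbar, 13 mm thick, 110 mm long along the cradle's y (55 mm either side of the arm), 140 mm from the hinge. Either half can be gripped 20 to 50 mm out from the middle; the bar turns in the grip as the arm swings
- pad (a point): underside centre of the round rubber pad under the arm, 20 mm across, 105 mm from the hinge; it bears on the tube's top with about 4 N when the arm is let go
- gift_box: bystander: flat taupe gift box, 130 x 90 x 35 mm; loose; origin under its middle
- short_tin: bystander: upright round brown tin, 60 mm across, 70 mm tall; loose; origin under its middle
- sample_bowl: bystander: white bowl, 110 mm across, 45 mm high; loose; origin under its middle
- jar: bystander: amber jar, 64 mm across, 85 mm tall; loose; origin under its middle
- tape: bystander: tape dispenser, 150 x 55 mm, 78 mm tall; loose; origin under its middle
- bar_stack: bystander: brown carton, 85 x 160 x 30 mm; loose; origin under its middle
- brush: bystander: small brush, 160 mm long, lying down; loose; origin under its middle
There are look-alikes about, which are no part of the job. Leave any pink or purple look-alike of the tube alone.

How it is judged:
By the outcome, as a careful person would: the job done as asked, in the order asked, and still so for the second after the job is handed in, with the robot touching nothing.
It also fails if it takes over 72 s, if anything falls off the work surface, if the arm or the gripper's body presses on something with over 40 N, if the wrist force passes 120 N, or if a joint passes its speed limit or range.

## Working session

There is one attempt and no reset: what is moved stays moved. The work goes in short steps, Python scripts to look and compute and a tool call to move; the robot and the scene stay as the last step left them, time stands still between calls to the robot, and variables do not carry over. Pictures are saved under pics/ and viewed, at most 10 in all, crops included, and the job is handed in when it is done.

Besides the shell and the picture viewer there is one more tool, called after "Call:" as a command line: name --argument value ..., lists and objects as JSON in quotes. send_rows: Moves the arm, as the interface text tells. Its arguments: {"type":"object","properties":{"steps":{"type":"array"}},"required":["steps"]}

```bash
ls; mkdir -p pics; python3 - <<'E'
from cell import *
import cv2,json,numpy as np
print(get_state())
for n in("scene","top"):
    c=capture(n); cv2.imwrite(f"pics/{n}0.png",c["image"][:,:,::-1])
    np.savez(f"{n}0.npz",**{k:np.array(c[k]) for k in c})
    print(n,c["mtx"],c["rvec"],c["tvec"])
E
```

```text
pics
{'clock': 0.0, 'qpos': array([ 1.14998182e+00,  2.13383378e-01, -3.50432704e-02,  1.32351593e+00,
        1.24673848e-05,  1.57081452e+00]), 'joint_vel': array([-0.00085744, -0.00118502, -0.00011569, -0.0001361 , -0.00197258,
       -0.0003615 ]), 'effort': array([ 5.67122624e-03, -6.86166859e+01,  4.87117875e+01,  1.74871803e-02,
        5.15530210e-04,  2.18708482e-05]), 'tcp_pos': array([204.11807008, 456.08802244, 249.80883684]), 'eef_rot': array([-6.56122662e-01, -3.07205528e+00,  1.75659112e-03]), 'contact_force': array([-0.39840217,  0.05768439,  1.18817812]), 'torque': array([ 0.0041019 , -0.01271419,  0.01842288]), 'grip_force': 0.0, 'finger_gap': 85.33031752841487}
scene [[433.91609084   0.         259.1709179 ]
 [  0.         433.91609084 191.53954659]
 [  0.           0.           1.        ]] [ 2.12775271  1.28599701 -0.47110349] [-185.4208585  -324.87586281 2123.33320538]
top [[422.71029937   0.         264.21954884]
 [  0.         422.71029937 184.72807449]
 [  0.           0.           1.        ]] [ 2.15726862 -2.11160634  0.15009565] [ -87.17892327  568.92581555 1315.99204708]
```

```bash
python3 - <<'E'
import cv2
for n in("scene","top"):
    i=cv2.imread(f"pics/{n}0.png"); cv2.imwrite(f"pics/{n}0b.png",cv2.resize(i,(800,600),interpolation=cv2.INTER_CUBIC))
E
```

```text
(no output)
```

View pics/scene0b.png

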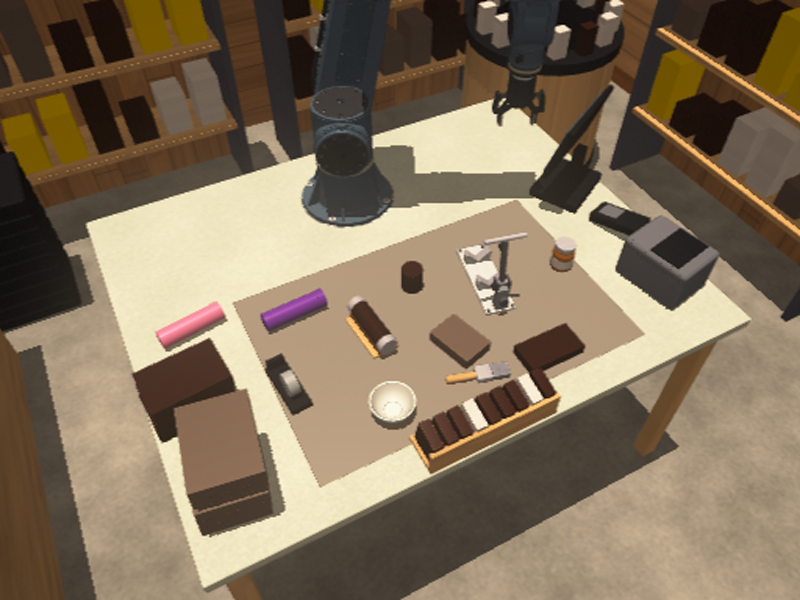

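View pics/top0b.png

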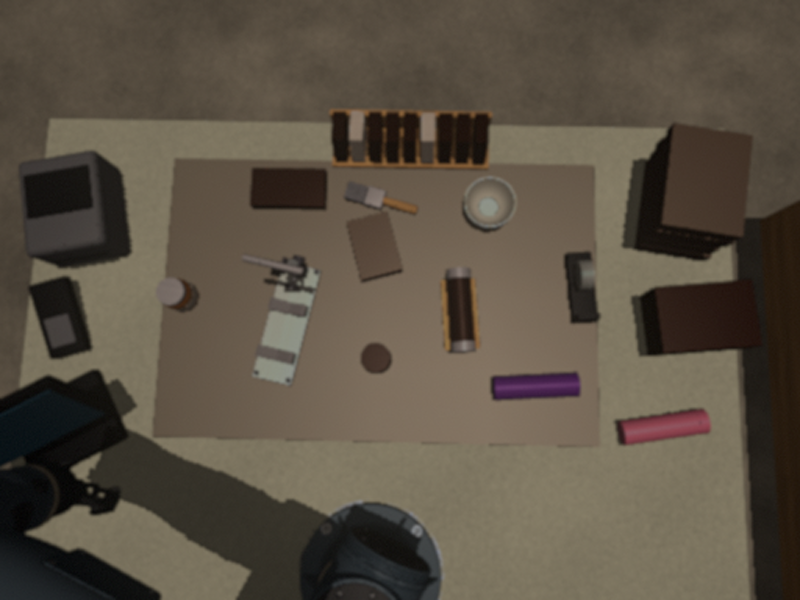

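The scene view shows the tube on the rack at about (372,326), and the cradle at (485,280) with its arm raised. In the top view the tube is at (460,310), with ends near y=268 and y=350. The cradle runs from (273,380) up to its tower at (293,270). I'll zoom in on both.

```bash
cat > h.py <<'E'
import numpy as np,cv2
def load(n,k=0):
    d=np.load(f"{n}{k}.npz"); return {x:d[x] for x in d}
def ray(c,uv):
    R=cv2.Rodrigues(c["rvec"])[0]; o=-R.T@c["tvec"].ravel()
    d=(np.c_[np.atleast_2d(uv),np.ones(len(np.atleast_2d(uv)))]@np.linalg.inv(c["mtx"]).T)@R
    return o,d
def onz(c,uv,z):
    o,d=ray(c,uv); return o+d*((z-o[2])/d[:,2])[:,None]
def proj(c,P): return cv2.projectPoints(np.float64(P).reshape(-1,3),c["rvec"],c["tvec"],c["mtx"],None)[0].reshape(-1,2)
E
python3 - <<'E'
from h import *
t=load("top"); s=load("scene")
def crop(c,x,y,w,h,W,H): return cv2.resize(c["image"][y:y+h,x:x+w,::-1],(W,H),interpolation=cv2.INTER_NEAREST)
a=crop(t,145,155,80,100,400,500); a=cv2.convertScaleAbs(a,alpha=1.5)
b=crop(s,280,140,70,70,400,400); 
im=np.zeros((500,800,3),np.uint8); im[:,:400]=a; im[:400,400:]=b
cv2.imwrite("pics/crop.png",im)
I=t["image"].astype(int)
# white plate mask, steel ends mask
hsv=cv2.cvtColor(t["image"],cv2.COLOR_RGB2HSV)
print(t["image"][200:204,172:188:5].tolist(), t["image"][174,288:300:2].tolist(),t["image"][200,280:308:2].tolist())
E
```

```text
[[[125, 119, 107], [137, 136, 122], [100, 97, 88], [85, 78, 72]], [[133, 128, 117], [143, 142, 128], [126, 125, 113], [99, 96, 87]], [[136, 133, 120], [143, 142, 127], [140, 141, 127], [126, 127, 114]], [[136, 134, 120], [142, 142, 128], [142, 144, 130], [140, 143, 128]]] [[91, 82, 77], [106, 95, 89], [123, 111, 105], [134, 121, 115], [115, 103, 98], [101, 91, 85]] [[123, 108, 92], [119, 102, 83], [136, 105, 65], [84, 62, 38], [34, 25, 20], [34, 24, 18], [38, 27, 20], [52, 37, 30], [55, 41, 33], [39, 28, 22], [35, 25, 20], [84, 61, 38], [140, 108, 67], [130, 112, 90]]
```

View pics/crop.png

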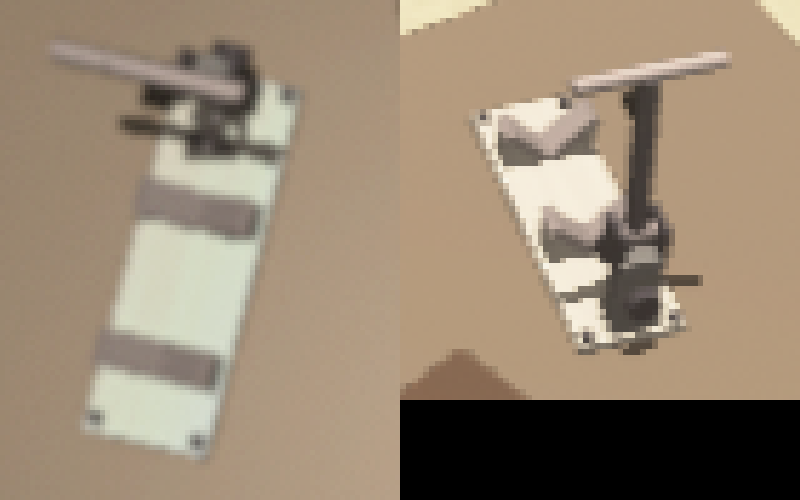

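The crop shows the plate corners in top-image pixels at about (161.4,241), (186,247) and (205.4,173.4). The arm is raised at the tower, and the handle runs from (155,164) to (194,173), with its shadow just below.

```bash
python3 - <<'E'
from h import *
t=load("top"); s=load("scene")
I=t["image"]; hsv=cv2.cvtColor(I,cv2.COLOR_RGB2HSV)
# tube dark label
m=np.zeros(I.shape[:2],np.uint8); m[170:230,278:312]=(I[170:230,278:312].max(2)<70)
n,l,st,ce=cv2.connectedComponentsWithStats(m); k=1+st[1:,4].argmax()
ys,xs=np.where(l==k); r=cv2.minAreaRect(np.float32(np.c_[xs,ys])); print("label",r,st[k])
P=onz(t,cv2.boxPoints(r),40); print("label box",P.round(1).tolist(),P.mean(0))
# steel ends: low-ish sat vs. wood
p=[(xs[ys==y].mean(),y) for y in range(ys.min()+3,ys.max()-2)]
a=onz(t,p,65);f=np.polyfit(a[:,0],a[:,1],1);print("axis yaw",np.arctan(f[0]))
for y in (170,171,172,173,174,175,176,178,180,182,212,214,216,218,220,221,222,223,224,225,226,227,228): print(y,I[y,290:301:3].tolist())
# plate
m=((I.max(2)>115)&(hsv[:,:,1]<50)).astype(np.uint8); mm=np.zeros_like(m); mm[168:250,155:212]=m[168:250,155:212]
n,l,st,ce=cv2.connectedComponentsWithStats(mm); print(st)
ys,xs=np.where(mm>0)
right=np.array([(xs[ys==y].max()+.5,y) for y in range(180,240) if (ys==y).any()]);bot=np.array([(x,ys[xs==x].max()+.5) for x in range(164,185)]);left=np.array([(xs[ys==y].min()-.5,y) for y in range(200,238)])
def line(p):
    w=onz(t,p,10)[:,:2]; v=cv2.fitLine(np.float32(w),cv2.DIST_HUBER,0,.01,.01).ravel(); return v,np.abs((w-v[2:])@[-v[1],v[0]]).max()
for n_,q in("R",right),("L",left),("B",bot): print(n_,line(q),np.degrees(np.arctan2(line(q)[0][1],line(q)[0][0])))
print("corners",onz(t,[(161.4,241),(186,247),(205.4,173.4)],10).round(1).tolist())
# handle triangulation: ends
def tri(u,v):
    o1,d1=ray(t,u);o2,d2=ray(s,v);A=np.c_[d1[0],-d2[0]];x=np.linalg.lstsq(A,o2-o1,rcond=None)[0]
    a,b=o1+d1[0]*x[0],o2+d2[0]*x[1];return (a+b)/2,np.linalg.norm(a-b)
print(tri((145+50/5,155+47/5),(280+727*70/400-70,140+60*.175)),tri((145+243/5,155+90/5),(280+577*.175-70,140+88*.175)))
E
```

```text
label ((294.0382080078125, 197.49705505371094), (44.100486755371094, 15.032512664794922), 85.60128784179688) [285 176  18  45 606]
label box [[600.8, -141.0, 40.0], [605.6, -189.4, 40.0], [463.7, -201.4, 40.0], [459.1, -153.9, 40.0]] [ 532.30593437 -171.41526978   40.        ]
axis yaw 0.07403847334562243
170 [[117, 102, 87], [123, 109, 95], [117, 104, 90], [116, 101, 86]]
171 [[111, 99, 88], [128, 114, 105], [114, 102, 93], [104, 92, 82]]
172 [[107, 95, 89], [131, 119, 112], [114, 103, 96], [94, 84, 78]]
173 [[106, 95, 90], [132, 120, 114], [114, 103, 97], [92, 83, 78]]
174 [[106, 95, 89], [133, 121, 114], [115, 103, 98], [93, 84, 78]]
175 [[105, 94, 88], [134, 121, 114], [116, 104, 98], [95, 86, 80]]
176 [[99, 88, 83], [124, 112, 106], [108, 97, 91], [89, 80, 75]]
178 [[52, 42, 37], [63, 49, 44], [50, 39, 33], [43, 36, 29]]
180 [[35, 25, 19], [54, 39, 32], [42, 29, 23], [35, 26, 18]]
182 [[35, 26, 19], [53, 38, 30], [43, 31, 24], [35, 25, 19]]
212 [[34, 26, 21], [40, 28, 23], [63, 46, 38], [39, 27, 20]]
214 [[34, 24, 19], [39, 27, 22], [61, 45, 36], [41, 28, 22]]
216 [[33, 25, 21],
[... 1002 characters left out ...]
    594]
 [   162    228     27     19    314]]
R (array([ 9.7868514e-01, -2.0536658e-01,  4.8438153e+02,  1.5123889e+02],
      dtype=float32), np.float64(75.35437288682084)) -11.850958
L (array([ 9.8168093e-01, -1.9053221e-01,  4.6445612e+02,  2.4052121e+02],
      dtype=float32), np.float64(79.91131299832391)) -10.983845
B (array([2.2048792e-01, 9.7538972e-01, 3.7789450e+02, 2.1508978e+02],
      dtype=float32), np.float64(14.124239014196322)) 77.26231
corners [[384.6, 254.4, 10.0], [367.2, 173.6, 10.0], [609.9, 121.4, 10.0]]
(array([594.3759353 , 232.03175937, 230.01811557]), np.float64(6.178409470204956)) (array([572.31608929, 123.61491436, 233.05105564]), np.float64(9.803361456687101))
```

```bash
python3 - <<'E'
from h import *
from scipy.ndimage import map_coordinates
t=load("top"); s=load("scene")
print("cam",ray(t,(0,0))[0],ray(s,(0,0))[0])
def edge(c,A,B,z,n=25,half=9,rng=(.1,.9)):
    """subpixel step edges across world segment A-B; returns world pts (max gradient, parabola)"""
    A,B=np.array(A),np.array(B); g=cv2.cvtColor(c["image"],cv2.COLOR_RGB2GRAY).astype(float)
    d=(B-A)/np.linalg.norm(B-A); nn=np.array([-d[1],d[0]]); o=np.arange(-half,half+.1,.5); out=[]
    for f in np.linspace(*rng,n):
        q=(A+f*(B-A))+o[:,None]*nn; uv=proj(c,np.c_[q,np.full(len(q),z)])
        p=np.convolve(map_coordinates(g,[uv[:,1],uv[:,0]],order=1),np.ones(3)/3,'same')
        w=np.abs(np.gradient(p)); w[:3]=w[-3:]=0; w[w<.5*w.max()]=0; out.append([*(A+f*(B-A)),(w*o).sum()/w.sum()])
    out=np.array(out); return (out[:,:2]+np.median(out[:,2])*nn), out[:,2]
for c,nm in((t,"top"),(s,"scene")):
    e=lambda x,y:np.array([477.7+.979*x+.2045*y,192-.2045*x+.979*y])
    for lab,a,b,r in("R",(-105,-42),(145,-42),(.03,.95)),("L",(-105,42),(145,42),(.05,.6)),("B",(-105,-42),(-105,42),(.15,.85)):
        p,o=edge(c,e(*a),e(*b),10,rng=r); 
        k=np.polyfit(np.linspace(*r,25),o,1); print(nm,lab,"offset med",np.median(o).round(2),"slope over len",k[0].round(2),"std",o.std().round(2))
I=t["image"]
for z in(40,65): print(z,onz(t,[(295.3,170.6),(292.3,225)],z).round(1).tolist())
E
```

```text
cam [ 361.7331788   -96.32253008 1386.71658741] [1528.29940854 -608.58490417 1393.69812168]
top R offset med 3.82 slope over len -0.89 std 1.66
top L offset med 1.83 slope over len 0.38 std 2.45
top B offset med -3.21 slope over len 0.55 std 0.66
scene R offset med 6.33 slope over len 0.22 std 0.47
scene L offset med 4.65 slope over len 12.36 std 4.28
scene B offset med -3.37 slope over len 1.15 std 1.47
40 [[619.6, -174.5, 40.0], [443.7, -167.0, 40.0]]
65 [[614.8, -173.1, 65.0], [442.1, -165.7, 65.0]]
```

```bash
cat >> h.py <<'E'
from scipy.spatial.transform import Rotation as Ro
O=np.array([480.7,194.2]); YAW=-.207
def cr(x,y=0): c,s=np.cos(YAW),np.sin(YAW); return O+[c*x-s*y,s*x+c*y]
def go(st,x,y,z,ty):
    """delta in tool axes to world target, tool down with tool-y at angle ty"""
    R=Ro.from_rotvec(st["eef_rot"]); 
    T=Ro.from_matrix(np.c_[[np.sin(ty),-np.cos(ty),0],[np.cos(ty),np.sin(ty),0],[0,0,-1]].T if 0 else np.array([[-np.sin(ty),np.cos(ty),0],[np.cos(ty),np.sin(ty),0],[0,0,-1]]).T)
    d=R.inv().apply(np.array([x,y,z])-st["tcp_pos"]); rv=(R.inv()*T).as_rotvec()
    print("t",round(st["clock"],2),"tcp",st["tcp_pos"].round(1),"F",st["contact_force"].round(1),"gap",round(st["finger_gap"],1),"gf",round(st["grip_force"],1))
    print("shift",d.round(2),"then after-turn shift",T.inv().apply(np.array([x,y,z])-st["tcp_pos"]).round(2),"turn",rv.round(3))
E
```

Call:
send_rows --steps '[[[0,0,0,-36,-28,0,1],[0,0,0,-36,-28,0,1],[0,0,0,-36,-28,0,1],[0,0,0,-36,-28,0,1],[0,0,0,-36,-28,0,1],[0,0,0,-36,-28,0,1],[0,0,0,-36,-28,0,1],[0,0,0,-36,-28,0,1],[0,0,0,-36,-28,0,1],[0,0,0,-36,-28,0,1],[0,0,0,-36,-28,0,1],[0,0,0,-36,-28,0,1]]]'

```text
clock: 1.3
tcp_pos: [461.7, -28.8, 250.2]
eef_rot: [-0.657, -3.072, -0.0]
contact_force: [1.2, 0.4, 1.1]
finger_gap: 85.2
grip_force: 0.0
```

```bash
python3 - <<'E'
from cell import *; from h import *
go(get_state(),530,-171,120,np.pi/2+.08)
E
```

```text
t 1.3 tcp [461.7 -28.8 250.2] F [1.2 0.4 1.1] gap 85.2 gf 0.0
shift [-120.5  -101.9   130.17] then after-turn shift [ -56.72 -147.24  130.19] turn [ 0.    -0.    -0.501]
```

Call:
send_rows --steps '[[[0,0,-0.125,0,0,0,1],[0,0,-0.125,0,0,0,1],[0,0,-0.125,0,0,0,1],[0,0,-0.126,0,0,0,1],[0,0,0,-14,-37,10,1],[0,0,0,-14,-37,10,1],[0,0,0,-14,-37,20,1],[0,0,0,-14,-37,30,1],[0,0,0,0,0,30,1],[0,0,0,0,0,20,1],[0,0,0,0,0,0,1]]]'

```text
clock: 2.4
tcp_pos: [527.2, -169.5, 127.4]
eef_rot: [0.125, -3.134, -0.003]
contact_force: [-0.3, -0.2, 0.3]
finger_gap: 85.6
grip_force: 0.0
```

```bash
python3 - <<'E'
from cell import *; from h import *
go(get_state(),530,-171,42,np.pi/2+.08)
for n in("scene","top"):
    c=capture(n); np.savez(f"{n}1.npz",**{k:np.array(c[k]) for k in c})
a=np.load("scene1.npz")["image"][170:240,190:290,::-1];b=np.load("top1.npz")["image"][150:240,240:340,::-1]
cv2.imwrite("pics/near1.png",np.vstack([cv2.resize(x,None,fx=3.5,fy=3.5,interpolation=cv2.INTER_CUBIC) for x in(a,b)]))
E
```

```text
t 2.4 tcp [ 527.2 -169.5  127.4] F [-0.3 -0.2  0.3] gap 85.6 gf 0.0
shift [-3.14 -1.89 85.36] then after-turn shift [-2.72 -1.72 85.38] turn [ 0.002 -0.005 -0.   ]
```

View pics/near1.png

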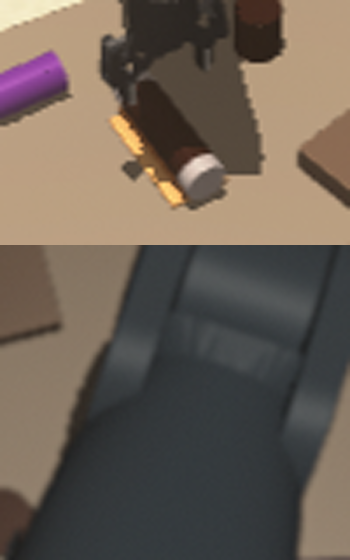

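The scene crop shows the fingers straddling the tube, and the top view is blocked by the arm. I'll go down next.

Call:
send_rows --steps '[[[0,0,0,-3,-2,15,1],[0,0,0,0,0,15,1],[0,0,0,0,0,15,1],[0,0,0,0,0,15,1],[0,0,0,0,0,15,1],[0,0,0,0,0,8,1],[0,0,0,0,0,0,0.75],[0,0,0,0,0,0,0.65],[0,0,0,0,0,0,0.62],[0,0,0,0,0,0,0.62]]]'

```text
clock: 3.5
tcp_pos: [532.6, -171.7, 48.1]
eef_rot: [-0.126, 3.138, -0.001]
contact_force: [0.1, -0.0, -0.8]
finger_gap: 52.9
grip_force: 0.0
```

Call:
send_rows --steps '[[[0,0,0,2,0,5,0.62],[0,0,0,0,0,0,0.6],[0,0,0,0,0,0,0.59],[0,0,0,0,0,0,0.58],[0,0,0,0,0,0,0.58]]]'

```text
clock: 4.0
tcp_pos: [529.9, -171.6, 42.2]
eef_rot: [0.126, -3.139, -0.0]
contact_force: [-1.2, 0.7, 0.3]
finger_gap: 49.6
grip_force: 8.2
```

Call:
send_rows --steps '[[[0,0,0,0,0,0,0.57],[0,0,0,0,0,0,0.57],[0,0,0,0,0,0,0.565],[0,0,0,0,0,0,0.565]]]'

```text
clock: 4.4
tcp_pos: [530.0, -171.6, 42.4]
eef_rot: [0.126, -3.139, -0.0]
contact_force: [-4.5, 3.8, 6.1]
finger_gap: 49.3
grip_force: 36.4
```

Call:
send_rows --steps '[[[0,0,0,0,0,-3,0.565],[0,0,0,0,0,-6,0.565],[0,0,0,0,0,-12,0.565],[0,0,0,0,0,-20,0.565],[0,0,0,0,0,-25,0.565],[0,0,0,0,0,-20,0.565],[0,0,0,0,0,-6,0.565],[0,0,0,0,0,0,0.565]]]'

```text
clock: 5.2
tcp_pos: [530.7, -172.0, 135.3]
eef_rot: [-0.126, 3.137, -0.001]
contact_force: [0.4, -0.4, -2.7]
finger_gap: 49.0
grip_force: 36.5
```

```bash
python3 - <<'E'
from cell import *; from h import *
s=get_state(); print(s["torque"]); go(s,*cr(-30),135,np.pi/2+YAW); print(cr(-30),cr(-18))
E
```

```text
[ 0.01945155 -0.01001524 -0.00521008]
t 5.2 tcp [ 530.7 -172.   135.3] F [ 0.4 -0.4 -2.7] gap 49.0 gf 36.5
shift [ 4.934e+01  3.775e+02 -7.000e-02] then after-turn shift [1.5423e+02 3.4807e+02 3.3000e-01] turn [-0.001  0.002  0.287]
[451.34044323 200.3657462 ] [463.08426594 197.89944772]
```

Call:
send_rows --steps '[[[0,0,0.072,0,0,0,0.565],[0,0,0.072,0,0,0,0.565],[0,0,0.072,0,0,0,0.565],[0,0,0.071,0,0,0,0.565],[0,0,0,20,20,0,0.565],[0,0,0,20,40,0,0.565],[0,0,0,22,44,0,0.565],[0,0,0,22,44,0,0.565],[0,0,0,20,44,0,0.565],[0,0,0,20,44,0,0.565],[0,0,0,15,44,0,0.565],[0,0,0,15,40,0,0.565]],[[0,0,0,0,0,0,0.565]]]'

```text
validation failed for argument at $.st...
```

Call:
send_rows --steps '[[[0,0,0.072,0,0,0,0.565],[0,0,0.072,0,0,0,0.565],[0,0,0.072,0,0,0,0.565],[0,0,0.071,0,0,0,0.565],[0,0,0,20,20,0,0.565],[0,0,0,20,40,0,0.565],[0,0,0,22,44,0,0.565],[0,0,0,22,44,0,0.565],[0,0,0,20,44,0,0.565],[0,0,0,20,44,0,0.565],[0,0,0,15,44,0,0.565],[0,0,0,15,40,0,0.565]]]'

```text
clock: 6.4
tcp_pos: [444.0, 174.9, 133.5]
eef_rot: [-0.324, -3.124, 0.001]
contact_force: [1.7, -0.5, -2.8]
finger_gap: 49.1
grip_force: 36.6
```

Call:
send_rows --steps '[[[0,0,0,0,20,0,0.565],[0,0,0,0,8,0,0.565],[0,0,0,0,0,0,0.565],[0,0,0,0,0,0,0.565]]]'

```text
clock: 6.8
tcp_pos: [450.6, 199.5, 133.7]
eef_rot: [-0.325, -3.124, 0.001]
contact_force: [0.5, -0.8, -3.2]
finger_gap: 48.5
grip_force: 36.7
```

```bash
python3 - <<'E'
from cell import *; from h import *
s=get_state(); print(s["torque"]); go(s,*cr(-20),75,np.pi/2+YAW)
for n in("scene","top"):
    c=capture(n); np.savez(f"{n}2.npz",**{k:np.array(c[k]) for k in c})
a=np.load("scene2.npz")["image"][120:220,250:370,::-1];b=np.load("top2.npz")["image"][130:260,120:260,::-1]
im=np.zeros((560,800,3),np.uint8); a=cv2.resize(a,(400,333));b=cv2.resize(b,(400,371));im[:333,:400]=a;im[:371,400:]=b
cv2.imwrite("pics/near2.png",im)
E
```

```text
[0.01517914 0.01836148 0.04209413]
t 6.8 tcp [450.6 199.5 133.7] F [ 0.5 -0.8 -3.2] gap 48.5 gf 36.7
shift [-10.58   1.07  58.74] then after-turn shift [-10.53   1.01  58.75] turn [-0.001 -0.001 -0.   ]
```

View pics/near2.png

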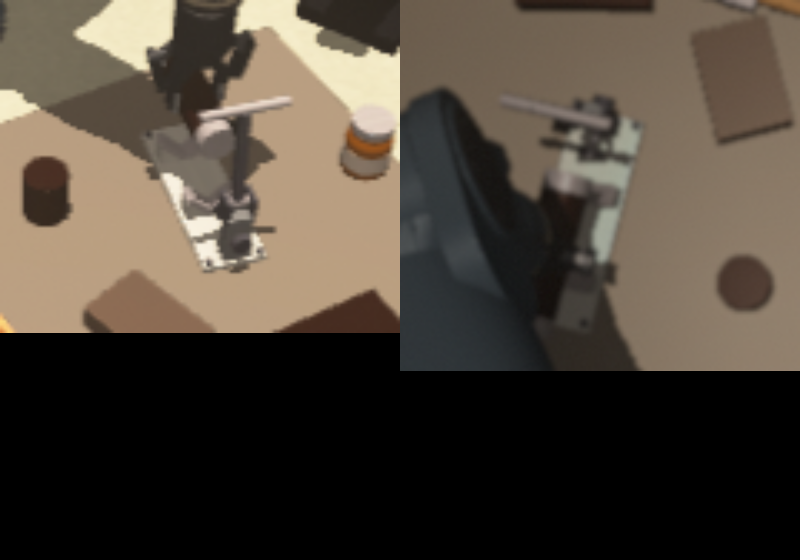

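The tube hangs above the cradle, in line with it and clear of the handle and tower. I'll lower it in stages and watch the force.

Call:
send_rows --steps '[[[0,0,0,-5,0,10,0.565],[0,0,0,-5,1,15,0.565],[0,0,0,-1,0,15,0.565],[0,0,0,0,0,12,0.565],[0,0,0,0,0,6,0.565],[0,0,0,0,0,3,0.565],[0,0,0,0,0,2,0.565],[0,0,0,0,0,1,0.565],[0,0,0,0,0,0,0.565],[0,0,0,0,0,0,0.565]]]'

```text
clock: 7.9
tcp_pos: [462.0, 199.3, 70.7]
eef_rot: [0.324, 3.124, 0.0]
contact_force: [0.5, -0.3, -2.7]
finger_gap: 48.8
grip_force: 36.7
```

```bash
cat > f.py <<'E'
from cell import *; from h import *
s=get_state(); R=Ro.from_euler("z",-YAW)
print("F cradle",R.apply(s["contact_force"]).round(2),"T cradle",R.apply(s["torque"]).round(3),"pos cradle",R.apply(s["tcp_pos"]-[*O,0]).round(2),"gap",s["finger_gap"].__round__(1),"gf",round(s["grip_force"],1),"t",s["clock"])
E
python3 f.py
```

```text
F cradle [ 0.53 -0.21 -2.71] T cradle [0.018 0.    0.002] pos cradle [-19.32   1.15  70.65] gap 48.8 gf 36.7 t 7.9
```

Call:
send_rows --steps '[[[0,0,0,0,-1,2,0.565],[0,0,0,0,0,2,0.565],[0,0,0,0,0,2,0.565],[0,0,0,0,0,2,0.565],[0,0,0,0,0,1,0.565],[0,0,0,0,0,1,0.565],[0,0,0,0,0,0,0.565]]]'

```text
clock: 8.6
tcp_pos: [461.6, 198.2, 60.2]
eef_rot: [-0.324, -3.125, 0.0]
contact_force: [-0.2, 0.0, -2.0]
finger_gap: 48.8
grip_force: 36.7
```

```bash
python3 f.py
```

```text
F cradle [-0.24  0.   -1.95] T cradle [-0.011  0.021 -0.058] pos cradle [-1.954e+01 -3.000e-02  6.016e+01] gap 48.8 gf 36.7 t 8.6
```

Call:
send_rows --steps '[[[0,0,0,0,0,1,0.565],[0,0,0,0,0,1,0.565],[0,0,0,0,0,1,0.565],[0,0,0,0,0,0,0.565]]]'

```text
clock: 9.0
tcp_pos: [461.5, 198.2, 57.2]
eef_rot: [-0.324, -3.125, 0.0]
contact_force: [-0.2, -0.0, -3.3]
finger_gap: 48.8
grip_force: 36.7
```

```bash
python3 f.py
```

```text
F cradle [-0.2  -0.09 -3.32] T cradle [-0.011  0.066  0.002] pos cradle [-19.56  -0.06  57.15] gap 48.8 gf 36.7 t 9.0
```

Call:
send_rows --steps '[[[0,0,0,0,0,0.5,0.565],[0,0,0,0,0,0.5,0.565],[0,0,0,0,0,0,0.565]]]'

```text
clock: 9.3
tcp_pos: [461.6, 198.2, 56.2]
eef_rot: [-0.324, -3.125, 0.0]
contact_force: [0.7, 0.1, -2.6]
finger_gap: 48.8
grip_force: 36.7
```

```bash
python3 f.py
```

```text
F cradle [ 0.66  0.19 -2.55] T cradle [-0.089  0.012 -0.012] pos cradle [-1.950e+01 -1.000e-02  5.625e+01] gap 48.8 gf 36.7 t 9.3
```

Call:
send_rows --steps '[[[0,0,0,0,0,0.5,0.565],[0,0,0,0,0,0.5,0.565],[0,0,0,0,0,0,0.565]]]'

```text
clock: 9.6
tcp_pos: [461.9, 198.5, 55.4]
eef_rot: [0.324, 3.124, 0.001]
contact_force: [0.4, 2.0, -1.7]
finger_gap: 49.2
grip_force: 36.9
```

```bash
python3 f.py
```

```text
F cradle [-0.05  2.02 -1.73] T cradle [ 0.516 -0.005 -0.034] pos cradle [-19.3    0.3   55.45] gap 49.2 gf 36.9 t 9.6
```

Contact starts at z=55.4 with a +y push, so I'll move about 1 mm toward +y and keep lowering.

Call:
send_rows --steps '[[[0,0,0,0,1,0,0.565],[0,0,0,0,0,0.5,0.565],[0,0,0,0,0,0,0.565]]]'

```text
clock: 9.9
tcp_pos: [461.8, 199.2, 54.7]
eef_rot: [-0.324, -3.125, 0.0]
contact_force: [-0.2, 1.2, -2.4]
finger_gap: 48.7
grip_force: 36.8
```

```bash
python3 f.py
```

```text
F cradle [-0.41  1.19 -2.39] T cradle [0.175 0.008 0.001] pos cradle [-19.53   1.03  54.73] gap 48.7 gf 36.8 t 9.9
```

Call:
send_rows --steps '[[[0,0,0,0,0.4,0.5,0.565],[0,0,0,0,0,0,0.565]]]'

```text
clock: 10.1
tcp_pos: [461.9, 199.6, 54.3]
eef_rot: [-0.324, -3.125, -0.0]
contact_force: [1.1, 1.1, -1.9]
finger_gap: 48.9
grip_force: 36.8
```

```bash
python3 f.py
```

```text
F cradle [ 0.86  1.26 -1.94] T cradle [ 0.279  0.02  -0.014] pos cradle [-19.48   1.46  54.26] gap 48.9 gf 36.8 t 10.1
```

Call:
send_rows --steps '[[[0,0,0,0,0.4,0.5,0.565],[0,0,0,0,0,0,0.565]]]'

```text
clock: 10.3
tcp_pos: [462.1, 200.0, 53.9]
eef_rot: [0.324, 3.125, 0.0]
contact_force: [0.3, 1.1, -0.3]
finger_gap: 48.8
grip_force: 37.1
```

```bash
python3 f.py
```

```text
F cradle [ 0.11  1.14 -0.33] T cradle [ 0.241 -0.028 -0.108] pos cradle [-19.43   1.87  53.87] gap 48.8 gf 37.1 t 10.3
```

Call:
send_rows --steps '[[[0,0,0,0,0.2,0.5,0.565],[0,0,0,0,0,0,0.565]]]'

```text
clock: 10.5
tcp_pos: [462.1, 200.1, 53.8]
eef_rot: [0.324, 3.124, -0.0]
contact_force: [-3.7, -2.3, 10.1]
finger_gap: 48.8
grip_force: 38.0
```

```bash
python3 f.py
```

```text
F cradle [-3.19 -2.99 10.09] T cradle [-0.509  0.577 -0.088] pos cradle [-19.38   1.92  53.77] gap 48.8 gf 38.0 t 10.5
```

Call:
send_rows --steps '[[[0,0,0,0,-0.1,-0.3,0.565],[0,0,0,0,0,0,0.575],[0,0,0,0,0,0,0.585],[0,0,0,0,0,0,0.6],[0,0,0,0,0,0,0.62],[0,0,0,0,0,0,0.66],[0,0,0,0,0,0,0.75],[0,0,0,0,0,0,0.75]]]'

```text
clock: 11.3
tcp_pos: [462.0, 200.1, 53.6]
eef_rot: [-0.324, -3.125, 0.0]
contact_force: [0.6, 0.2, 0.4]
finger_gap: 64.1
grip_force: 0.0
```

```bash
python3 f.py
```

```text
F cradle [0.58 0.31 0.38] T cradle [-0.034 -0.003  0.016] pos cradle [-19.5    1.89  53.59] gap 64.1 gf 0.0 t 11.3
```

Call:
send_rows --steps '[[[0,0,0,0,0,-5,0.75],[0,0,0,0,0,-15,0.75],[0,0,0,0,0,-25,0.75],[0,0,0,0,0,-15,0.75],[0,0,0,30,0,-2,0.75],[0,0,0,40,0,0,0.3],[0,0,0,40,0,0,0],[0,0,0,15,0,0,0],[0,0,0,0,0,0,0],[0,0,0,0,0,20,0],[0,0,0,0,0,25,0],[0,0,0,0,0,15,0]]]'

```text
clock: 12.5
tcp_pos: [340.6, 225.6, 54.6]
eef_rot: [0.325, 3.125, -0.0]
contact_force: [-0.6, -0.5, -0.1]
finger_gap: -0.1
grip_force: 0.0
```

```bash
python3 f.py; python3 - <<'E'
from cell import *; from h import *
for n in("scene","top"):
    c=capture(n); np.savez(f"{n}3.npz",**{k:np.array(c[k]) for k in c})
a=np.load("scene3.npz")["image"][130:210,270:350,::-1];b=np.load("top3.npz")["image"][150:260,140:250,::-1]
cv2.imwrite("pics/near3.png",np.hstack([cv2.resize(a,(400,400),interpolation=2),cv2.convertScaleAbs(cv2.resize(b,(400,400),interpolation=2),alpha=1.6)]))
E
```

```text
F cradle [-0.48 -0.56 -0.14] T cradle [ 0.014 -0.047 -0.   ] pos cradle [-143.53    1.92   54.56] gap -0.1 gf 0.0 t 12.5
```

View pics/near3.png

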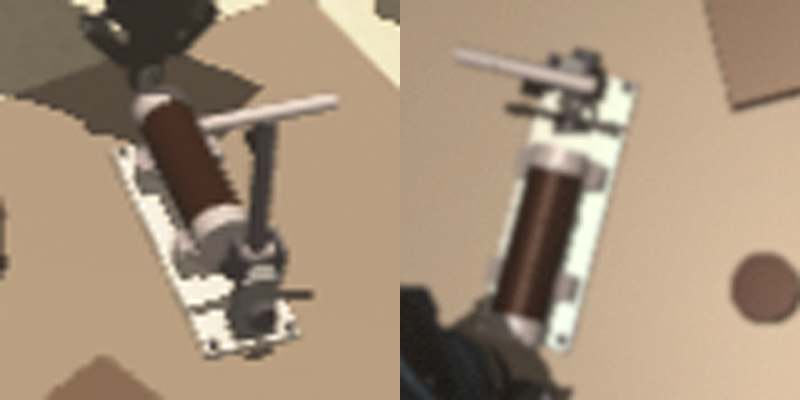

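The tube beds in both saddles, parallel to the plate and short of the stop. The closed fingers stand behind its near end, so I'll start pushing by feel.

Call:
send_rows --steps '[[[0,0,0,-8,0,0,0],[0,0,0,-8,0,0,0],[0,0,0,-4,0,0,0],[0,0,0,-2,0,0,0],[0,0,0,-1,0,0,0],[0,0,0,-1,0,0,0],[0,0,0,0,0,0,0]]]'

```text
clock: 13.3
tcp_pos: [363.1, 220.8, 55.7]
eef_rot: [0.324, 3.125, 0.0]
contact_force: [0.1, 0.3, -0.6]
finger_gap: 0.0
grip_force: 0.0
```

```bash
python3 f.py
```

```text
F cradle [ 0.    0.34 -0.61] T cradle [ 0.017 -0.029 -0.044] pos cradle [-120.51    1.89   55.67] gap 0.0 gf 0.0 t 13.3
```

Call:
send_rows --steps '[[[0,0,0,-1,0,0,0],[0,0,0,-1,0,0,0],[0,0,0,-1,0,0,0],[0,0,0,-1,0,0,0]]]'

```text
clock: 13.7
tcp_pos: [367.2, 220.0, 55.6]
eef_rot: [0.324, 3.125, -0.0]
contact_force: [0.1, 0.2, -0.0]
finger_gap: 0.2
grip_force: 0.0
```

```bash
python3 f.py
```

```text
F cradle [ 0.05  0.23 -0.02] T cradle [ 0.007 -0.023  0.002] pos cradle [-116.42    1.89   55.61] gap 0.2 gf 0.0 t 13.7
```

Call:
send_rows --steps '[[[0,0,0,-1,0,0,0],[0,0,0,-1,0,0,0],[0,0,0,-1,0,0,0],[0,0,0,-1,0,0,0]]]'

```text
clock: 14.1
tcp_pos: [371.0, 219.1, 55.6]
eef_rot: [-0.324, -3.125, 0.0]
contact_force: [-2.1, 1.2, 0.5]
finger_gap: 0.2
grip_force: 0.7
```

```bash
python3 f.py
```

```text
F cradle [-2.34  0.76  0.51] T cradle [-0.026  0.161 -0.008] pos cradle [-112.51    1.85   55.59] gap 0.2 gf 0.7 t 14.1
```

```bash
python3 - <<'E'
from h import *
t=load("top"); R=np.array([[np.cos(YAW),np.sin(YAW)],[-np.sin(YAW),np.cos(YAW)]])
from scipy.ndimage import map_coordinates
for y in(-14,-10,-6,-2,2,6,10,14):
    x=np.arange(60,125,2.); w=np.array([cr(a,y+1.9) for a in x]); uv=proj(t,np.c_[w,np.full(len(x),62.)])
    g=cv2.cvtColor(t["image"],cv2.COLOR_RGB2GRAY).astype(float); print(y,map_coordinates(g,[uv[:,1],uv[:,0]],order=1).round().astype(int).tolist())
E
```

```text
-14 [124, 134, 140, 143, 142, 142, 142, 140, 137, 126, 110, 85, 63, 44, 38, 37, 41, 52, 65, 78, 85, 86, 75, 64, 54, 46, 38, 38, 42, 55, 70, 86, 95]
-10 [125, 136, 140, 142, 142, 142, 141, 140, 133, 122, 99, 77, 59, 48, 42, 40, 40, 43, 49, 56, 59, 62, 61, 60, 56, 48, 42, 40, 48, 60, 78, 94, 105]
-6 [125, 134, 140, 141, 141, 141, 140, 138, 127, 112, 90, 75, 62, 59, 54, 48, 45, 44, 44, 47, 50, 56, 62, 66, 64, 55, 49, 46, 53, 64, 79, 94, 106]
-2 [120, 131, 137, 140, 140, 139, 138, 131, 121, 100, 80, 65, 58, 56, 51, 46, 43, 43, 44, 47, 50, 54, 57, 60, 58, 54, 49, 48, 51, 64, 79, 94, 105]
2 [117, 130, 135, 139, 139, 138, 136, 125, 111, 89, 71, 55, 50, 44, 37, 35, 35, 40, 46, 51, 53, 54, 54, 54, 53, 52, 49, 48, 52, 62, 77, 93, 103]
6 [118, 129, 135, 138, 139, 138, 134, 127, 112, 94, 81, 71, 63, 52, 41, 35, 38, 47, 60, 70, 73, 69, 63, 62, 61, 62, 58, 54, 55, 62, 76, 91, 104]
10 [118, 129, 136, 139, 140, 139, 137, 134, 128, 122, 117, 110, 100, 85, 67, 50, 52, 62, 83, 96, 106, 100, 95, 92, 92, 92, 83, 74, 64, 67, 76, 91, 102]
14 [116, 128, 135, 139, 139, 139, 138, 138, 138, 137, 136, 134, 123, 109, 84, 67, 59, 73, 94, 113, 124, 128, 126, 123, 120, 110, 96, 80, 68, 67, 75, 91, 101]
```

Call:
send_rows --steps '[[[0,0,0,-0.5,0,0,0],[0,0,0,-0.5,0,0,0],[0,0,0,-0.5,0,0,0],[0,0,0,-0.5,0,0,0]]]'

```text
clock: 14.5
tcp_pos: [373.0, 218.7, 55.6]
eef_rot: [-0.324, -3.125, 0.0]
contact_force: [-2.1, -0.2, 0.0]
finger_gap: -0.2
grip_force: 0.6
```

```bash
python3 f.py
```

```text
F cradle [-2.04 -0.62  0.01] T cradle [-0.026  0.234  0.06 ] pos cradle [-110.48    1.87   55.61] gap -0.2 gf 0.6 t 14.5
```

Call:
send_rows --steps '[[[0,0,0,-0.5,0,0,0],[0,0,0,-0.5,0,0,0],[0,0,0,-0.5,0,0,0],[0,0,0,-0.5,0,0,0]]]'

```text
clock: 14.9
tcp_pos: [375.0, 218.4, 55.6]
eef_rot: [0.324, 3.125, 0.0]
contact_force: [-1.5, -0.8, 1.2]
finger_gap: -0.1
grip_force: 0.6
```

```bash
python3 f.py
```

```text
F cradle [-1.27 -1.05  1.24] T cradle [-0.085  0.246 -0.04 ] pos cradle [-108.43    1.91   55.62] gap -0.1 gf 0.6 t 14.9
```

Call:
send_rows --steps '[[[0,0,0,-0.5,0,0,0],[0,0,0,-0.5,0,0,0],[0,0,0,-0.5,0,0,0]]]'

```text
clock: 15.2
tcp_pos: [376.4, 218.0, 55.6]
eef_rot: [-0.324, -3.125, 0.0]
contact_force: [-1.3, 0.3, 0.9]
finger_gap: 0.6
grip_force: 0.6
```

```bash
python3 f.py; python3 - <<'E'
from cell import *; from h import *
c=capture("top"); b=c["image"][165:215,165:215,::-1]
cv2.imwrite("pics/near4.png",cv2.convertScaleAbs(cv2.resize(b,(600,600),interpolation=2),alpha=1.8))
E
```

```text
F cradle [-1.31  0.06  0.9 ] T cradle [-0.081  0.23  -0.03 ] pos cradle [-106.96    1.87   55.6 ] gap 0.6 gf 0.6 t 15.2
```

View pics/near4.png

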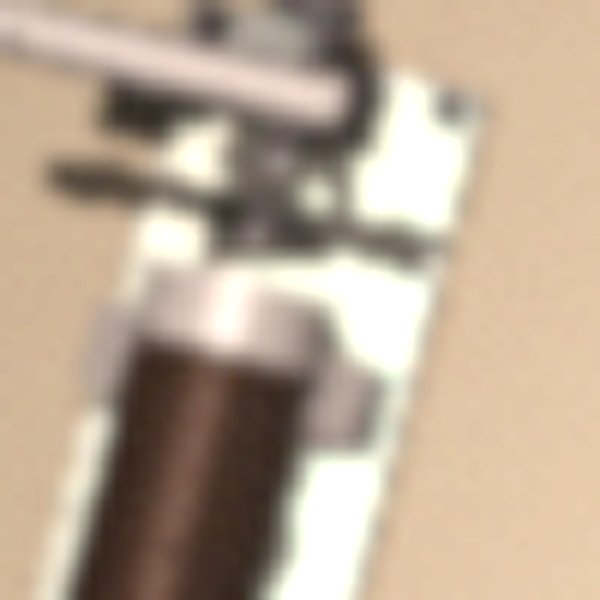

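The top view shows the tube's end at about (235,265) and the disc edge at about (260,247), a gap of roughly 7 mm. I'll advance in small bites.

Call:
send_rows --steps '[[[0,0,0,-0.5,0,0,0],[0,0,0,-0.5,0,0,0],[0,0,0,-0.5,0,0,0],[0,0,0,-0.5,0,0,0]]]'

```text
clock: 15.65
tcp_pos: [378.3, 217.6, 55.6]
eef_rot: [-0.324, -3.125, 0.0]
contact_force: [-1.0, -0.5, 0.8]
finger_gap: 0.0
grip_force: 0.6
```

```bash
python3 f.py
```

```text
F cradle [-0.84 -0.72  0.77] T cradle [-0.105  0.346 -0.093] pos cradle [-104.98    1.88   55.59] gap 0.0 gf 0.6 t 15.65
```

Call:
send_rows --steps '[[[0,0,0,-0.4,0,0,0],[0,0,0,-0.4,0,0,0]]]'

```text
clock: 15.85
tcp_pos: [379.1, 217.4, 55.6]
eef_rot: [-0.324, -3.125, 0.0]
contact_force: [-1.7, -0.8, 0.5]
finger_gap: -0.1
grip_force: 0.7
```

```bash
python3 f.py
```

```text
F cradle [-1.51 -1.12  0.48] T cradle [-0.173  0.207 -0.026] pos cradle [-104.17    1.86   55.58] gap -0.1 gf 0.7 t 15.85
```

Call:
send_rows --steps '[[[0,0,0,-0.4,0,0,0],[0,0,0,-0.4,0,0,0]]]'

```text
clock: 16.05
tcp_pos: [379.9, 217.3, 55.6]
eef_rot: [-0.324, -3.125, 0.0]
contact_force: [-2.5, -1.1, 0.4]
finger_gap: -0.0
grip_force: 0.6
```

```bash
python3 f.py
```

```text
F cradle [-2.22 -1.55  0.43] T cradle [-0.113  0.21  -0.033] pos cradle [-103.36    1.89   55.61] gap -0.0 gf 0.6 t 16.05
```

Call:
send_rows --steps '[[[0,0,0,-0.4,0,0,0],[0,0,0,-0.4,0,0,0]]]'

```text
clock: 16.25
tcp_pos: [380.7, 217.1, 55.6]
eef_rot: [0.324, 3.125, -0.0]
contact_force: [-1.6, -0.9, 0.5]
finger_gap: -0.3
grip_force: 0.6
```

Call:
send_rows --steps '[[[0,0,0,0,0,0,0]]]'

```text
clock: 16.35
tcp_pos: [380.7, 217.1, 55.6]
eef_rot: [0.324, 3.125, -0.0]
contact_force: [-1.2, -0.5, 1.3]
finger_gap: -0.1
grip_force: 0.4
```

Call:
send_rows --steps '[[[0,0,0,-0.4,0,0,0],[0,0,0,-0.4,0,0,0]]]'

```text
clock: 16.55
tcp_pos: [381.5, 217.0, 55.6]
eef_rot: [-0.324, -3.125, -0.0]
contact_force: [-0.9, -0.7, 0.8]
finger_gap: 0.3
grip_force: 0.6
```

Call:
send_rows --steps '[[[0,0,0,-0.4,0,0,0],[0,0,0,-0.4,0,0,0]]]'

```text
clock: 16.75
tcp_pos: [382.3, 216.8, 55.6]
eef_rot: [0.324, 3.125, 0.0]
contact_force: [-1.0, -0.2, 0.1]
finger_gap: -0.1
grip_force: 0.6
```

Call:
send_rows --steps '[[[0,0,0,-0.4,0,0,0],[0,0,0,-0.4,0,0,0]]]'

```text
clock: 16.95
tcp_pos: [383.1, 216.7, 55.6]
eef_rot: [0.324, 3.125, 0.0]
contact_force: [-1.7, -0.1, 0.4]
finger_gap: -0.4
grip_force: 0.6
```

Call:
send_rows --steps '[[[0,0,0,-0.4,0,0,0],[0,0,0,-0.4,0,0,0]]]'

```text
clock: 17.15
tcp_pos: [383.8, 216.5, 55.6]
eef_rot: [-0.324, -3.125, 0.0]
contact_force: [-1.3, 0.2, 0.7]
finger_gap: -0.1
grip_force: 0.6
```

Call:
send_rows --steps '[[[0,0,0,-0.4,0,0,0],[0,0,0,-0.4,0,0,0]]]'

```text
clock: 17.35
tcp_pos: [384.6, 216.3, 55.6]
eef_rot: [0.324, 3.125, 0.0]
contact_force: [-1.4, -1.2, 1.3]
finger_gap: 0.0
grip_force: 0.6
```

Call:
send_rows --steps '[[[0,0,0,-0.4,0,0,0],[0,0,0,-0.4,0,0,0]]]'

```text
clock: 17.55
tcp_pos: [385.4, 216.1, 55.6]
eef_rot: [-0.324, -3.125, 0.0]
contact_force: [-1.5, -1.0, 1.2]
finger_gap: 0.1
grip_force: 0.7
```

Call:
send_rows --steps '[[[0,0,0,-0.4,0,0,0],[0,0,0,-0.4,0,0,0]]]'

```text
clock: 17.75
tcp_pos: [386.2, 216.0, 55.6]
eef_rot: [-0.324, -3.125, 0.0]
contact_force: [-1.4, -0.5, 0.2]
finger_gap: 0.0
grip_force: 0.7
```

```bash
python3 - <<'E'
from cell import *; from h import *
c=capture("top"); np.savez("top5.npz",**{k:np.array(c[k]) for k in c}); b=c["image"][165:215,165:215,::-1]
cv2.imwrite("pics/near5.png",cv2.convertScaleAbs(cv2.resize(b,(600,600),interpolation=2),alpha=1.8))
E
```

```text
(no output)
```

View pics/near5.png

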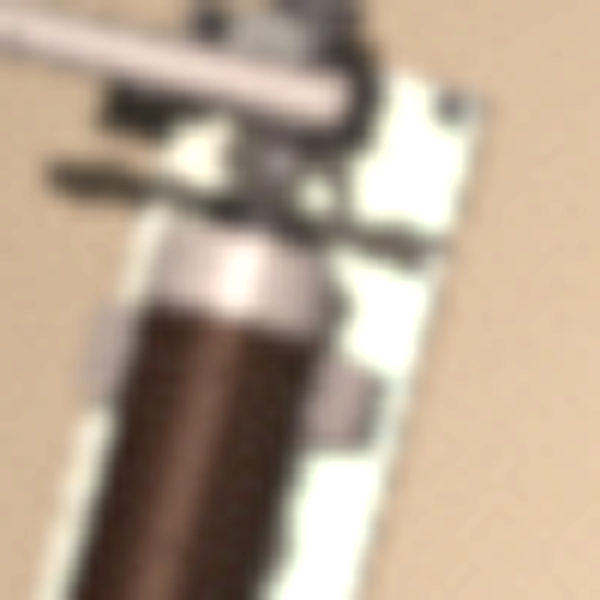

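```bash
python3 - <<'E'
from h import *
t=load("top5",""); YO=1.9
f=lambda x,y,z:((proj(t,[*cr(x,y+YO),z])[0]-165+.5)*12).round().astype(int).tolist()
for x in(76,80,84,88,92,96,99,103): print(x,"top",f(x,0,67.4),"sides",f(x,16,51),f(x,-16,51),"tube top edge",f(x,0,76.4))
E
```

```text
76 top [226, 266] sides [180, 262] [296, 289] tube top edge [219, 261]
80 top [230, 252] sides [184, 248] [300, 274] tube top edge [223, 246]
84 top [234, 237] sides [188, 233] [304, 260] tube top edge [227, 232]
88 top [237, 222] sides [192, 219] [308, 245] tube top edge [231, 217]
92 top [241, 208] sides [196, 204] [311, 231] tube top edge [235, 202]
96 top [245, 193] sides [200, 190] [315, 217] tube top edge [238, 188]
99 top [248, 182] sides [203, 179] [318, 206] tube top edge [241, 177]
103 top [252, 168] sides [206, 165] [322, 191] tube top edge [245, 162]
```

Call:
send_rows --steps '[[[0,0,0,-0.3,0,0,0]]]'

```text
clock: 17.9
tcp_pos: [386.5, 215.9, 55.6]
eef_rot: [-0.324, -3.125, -0.0]
contact_force: [-2.4, -0.0, 0.4]
finger_gap: 0.1
grip_force: 0.7
```

Call:
send_rows --steps '[[[0,0,0,-0.3,0,0,0]]]'

```text
clock: 18.0
tcp_pos: [386.8, 215.9, 55.6]
eef_rot: [-0.324, -3.125, -0.0]
contact_force: [-0.9, 0.4, 1.1]
finger_gap: -0.1
grip_force: 0.7
```

Call:
send_rows --steps '[[[0,0,0,-0.3,0,0,0]]]'

```text
clock: 18.1
tcp_pos: [387.1, 215.8, 55.6]
eef_rot: [0.324, 3.125, -0.0]
contact_force: [-1.9, -0.5, 0.2]
finger_gap: 0.0
grip_force: 0.7
```

Call:
send_rows --steps '[[[0,0,0,-0.4,0,0,0]]]'

```text
clock: 18.2
tcp_pos: [387.5, 215.7, 55.6]
eef_rot: [-0.324, -3.125, 0.0]
contact_force: [-2.0, 0.4, 0.7]
finger_gap: -0.1
grip_force: 0.7
```

Call:
send_rows --steps '[[[0,0,0,-0.4,0,0,0]]]'

```text
clock: 18.3
tcp_pos: [387.8, 215.6, 55.6]
eef_rot: [-0.324, -3.125, -0.0]
contact_force: [-2.3, -0.3, 1.3]
finger_gap: 0.0
grip_force: 0.9
```

Call:
send_rows --steps '[[[0,0,0,-0.4,0,0,0]]]'

```text
clock: 18.4
tcp_pos: [388.2, 215.6, 55.6]
eef_rot: [-0.324, -3.125, -0.0]
contact_force: [-1.6, -0.5, 1.4]
finger_gap: 0.1
grip_force: 0.9
```

Call:
send_rows --steps '[[[0,0,0,-0.3,0,0,0]]]'

```text
clock: 18.5
tcp_pos: [388.5, 215.5, 55.6]
eef_rot: [-0.324, -3.125, 0.0]
contact_force: [-1.6, -0.4, 2.3]
finger_gap: 0.1
grip_force: 0.9
```

The grip-force reading went from 0.6–0.7 to 0.9 near x=387.8, so the pin has probably touched. I'll go slower from here.

Call:
send_rows --steps '[[[0,0,0,-0.3,0,0,0]]]'

```text
clock: 18.6
tcp_pos: [388.8, 215.4, 55.6]
eef_rot: [-0.324, -3.125, 0.0]
contact_force: [-2.6, -0.5, 0.9]
finger_gap: 0.1
grip_force: 0.9
```

Call:
send_rows --steps '[[[0,0,0,-0.3,0,0,0]]]'

```text
clock: 18.7
tcp_pos: [389.1, 215.3, 55.6]
eef_rot: [-0.324, -3.125, 0.0]
contact_force: [-1.0, -0.7, 1.1]
finger_gap: 0.1
grip_force: 0.9
```

Call:
send_rows --steps '[[[0,0,0,-0.3,0,0,0]]]'

```text
clock: 18.8
tcp_pos: [389.4, 215.3, 55.6]
eef_rot: [-0.324, -3.125, 0.0]
contact_force: [-2.4, 0.4, 1.7]
finger_gap: -0.2
grip_force: 0.9
```

Call:
send_rows --steps '[[[0,0,0,-0.3,0,0,0]]]'

```text
clock: 18.9
tcp_pos: [389.7, 215.2, 55.6]
eef_rot: [-0.324, -3.125, 0.0]
contact_force: [-2.1, 0.4, 1.3]
finger_gap: -0.1
grip_force: 0.9
```

Call:
send_rows --steps '[[[0,0,0,-0.3,0,0,0]]]'

```text
clock: 19.0
tcp_pos: [390.0, 215.2, 55.6]
eef_rot: [0.324, 3.125, -0.0]
contact_force: [-2.2, -0.0, 1.6]
finger_gap: 0.2
grip_force: 0.9
```

Call:
send_rows --steps '[[[0,0,0,-0.3,0,0,0]]]'

```text
clock: 19.1
tcp_pos: [390.3, 215.1, 55.6]
eef_rot: [-0.324, -3.125, 0.0]
contact_force: [-3.0, -1.1, 1.1]
finger_gap: -0.0
grip_force: 1.0
```

Call:
send_rows --steps '[[[0,0,0,-0.3,0,0,0]]]'

```text
clock: 19.2
tcp_pos: [390.5, 215.0, 55.6]
eef_rot: [-0.324, -3.125, 0.0]
contact_force: [-4.8, 0.6, 2.1]
finger_gap: -0.2
grip_force: 2.3
```

Call:
send_rows --steps '[[[0,0,0,-0.2,0,0,0]]]'

```text
clock: 19.3
tcp_pos: [390.5, 215.0, 55.6]
eef_rot: [-0.324, -3.124, -0.0]
contact_force: [-6.2, 0.7, 3.5]
finger_gap: -0.1
grip_force: 2.8
```

The disc is reached and the force is rising against a firm surface. I'll press a little more.

Call:
send_rows --steps '[[[0,0,0,-0.2,0,0,0],[0,0,0,0,0,0,0]]]'

```text
clock: 19.5
tcp_pos: [390.6, 215.0, 55.6]
eef_rot: [-0.324, -3.124, -0.0]
contact_force: [-5.8, 0.2, 3.7]
finger_gap: -0.2
grip_force: 3.0
```

Call:
send_rows --steps '[[[0,0,0,-0.3,0,0,0],[0,0,0,0,0,0,0]]]'

```text
clock: 19.7
tcp_pos: [390.6, 215.0, 55.5]
eef_rot: [-0.324, -3.123, -0.0]
contact_force: [-9.0, 2.0, 4.5]
finger_gap: 0.1
grip_force: 4.1
```

Call:
send_rows --steps '[[[0,0,0,0.3,0,0,0],[0,0,0,0.4,0,0,0],[0,0,0,1,0,0,0],[0,0,0,4,0,0,0],[0,0,0,15,0,0,0],[0,0,0,15,0,-20,0],[0,0,0,0,0,-40,0],[0,0,0,0,0,-45,0],[0,0,0,0,0,-45,0.5],[0,0,0,0,0,-45,0.8],[0,0,0,0,0,-40,0.8],[0,0,0,0,0,0,0.8]]]'

```text
clock: 20.9
tcp_pos: [356.9, 223.3, 295.2]
eef_rot: [0.323, 3.119, 0.007]
contact_force: [0.8, -1.0, -1.4]
finger_gap: 58.0
grip_force: 0.0
```

```bash
sed -i 's/^O=.*/O=np.array([481.1,196.0]); YAW=-.207/' h.py; python3 - <<'E'
from cell import *; from h import *
R=np.array([[np.cos(YAW),np.sin(YAW)],[-np.sin(YAW),np.cos(YAW)]])
for n,bx in(("top",(150,155,200,182)),("scene",(378-2,148-2,0,0))):
    c=capture(n); np.savez(f"{n}6.npz",**{k:np.array(c[k]) for k in c}); I=c["image"].astype(int)
    # predicted handle for theta 1.43
    e=proj(c,[[*cr(100,55),234.5],[*cr(100,-55),234.5]]); x0,y0=(e.min(0)-5).astype(int); x1,y1=(e.max(0)+6).astype(int)
    J=I[y0:y1,x0:x1]; m=((J[:,:,0]-J[:,:,1]<14)&(J[:,:,0]-J[:,:,2]<=15)&(J.max(2)>(100 if n=="top" else 150))).astype(np.uint8)
    print(n,"pred",e.round(1).tolist())
    k,l,st,ce=cv2.connectedComponentsWithStats(m)
    for q in range(1,k):
        if st[q,4]<25: continue
        yy,xx=np.where(l==q); r=cv2.minAreaRect(np.float32(np.c_[xx+x0,yy+y0])); b=cv2.boxPoints(r); b=b[np.argsort(b[:,0])]
        ends=np.array([b[:2].mean(0),b[2:].mean(0)]); W=onz(c,ends,234.5)[:,:2]; print(r,ends.round(1).tolist(),((W-O)@R.T).round(1).tolist() if 0 else [(R@(w-O)).round(1).tolist() for w in W])
s=get_state(); go(s,*cr(100,-36),290,np.pi+YAW)
# tube check
E
python3 f.py
```

```text
top pred [[154.4, 165.0], [192.5, 173.8]]
scene pred [[335.4, 149.5], [308.6, 154.8]]
t 21.0 tcp [356.  222.6 290.9] F [-0.1  0.5 -1.5] gap 68.2 gf 0.0
shift [-227.92  -36.43    1.13] then after-turn shift [  36.31 -227.94    0.94] turn [-0.     0.002 -1.57 ]
F cradle [-0.18  0.43 -1.5 ] T cradle [0.001 0.015 0.025] pos cradle [-127.94    0.31  290.94] gap 68.2 gf 0.0 t 21.0
```

Call:
send_rows --steps '[[[0,0,-0.1425,0,0,0,1],[0,0,-0.1425,0,0,0,1],[0,0,-0.1425,0,0,0,1],[0,0,-0.1425,0,0,0,1],[0,0,-0.1425,0,0,0,1],[0,0,-0.1425,0,0,0,1],[0,0,-0.1425,0,0,0,1],[0,0,-0.1425,0,0,0,1],[0,0,-0.1425,0,0,0,1],[0,0,-0.1425,0,0,0,1],[0,0,-0.1425,0,0,0,1],[0,0,0,0,0,0,1]]]'

```text
clock: 22.2
tcp_pos: [355.4, 222.0, 289.3]
eef_rot: [1.978, -2.438, -0.0]
contact_force: [0.4, 0.7, -0.2]
finger_gap: 85.6
grip_force: 0.0
```

Call:
send_rows --steps '[[[0,0,0,6,-20,0,1],[0,0,0,6,-40,0,1],[0,0,0,6,-45,0,1],[0,0,0,6,-45,0,1],[0,0,0,6,-40,0,1],[0,0,0,6,-30,0,1],[0,0,0,0,-11,0,1],[0,0,0,0,0,0,1],[0,0,0,0,0,0,1]]]'

```text
clock: 23.1
tcp_pos: [574.0, 139.1, 289.9]
eef_rot: [1.972, -2.444, -0.001]
contact_force: [-0.6, 0.2, 0.1]
finger_gap: 85.6
grip_force: 0.0
```

```bash
python3 f.py; python3 - <<'E'
from cell import *; from h import *
go(get_state(),*cr(103,-38),238,np.pi+YAW)
c=capture("scene"); a=c["image"][110:200,270:370,::-1]; cv2.imwrite("pics/near7.png",cv2.resize(a,(660,594),interpolation=2))
E
```

```text
F cradle [-0.64  0.1   0.11] T cradle [-0.003  0.006 -0.002] pos cradle [102.62 -36.61 289.86] gap 85.6 gf 0.0 t 23.1
t 23.1 tcp [574.  139.1 289.9] F [-0.6  0.2  0.1] gap 85.6 gf 0.0
shift [ 1.36 -0.45 51.86] then after-turn shift [ 1.39 -0.38 51.86] turn [ 0.001 -0.    -0.006]
```

View pics/near7.png

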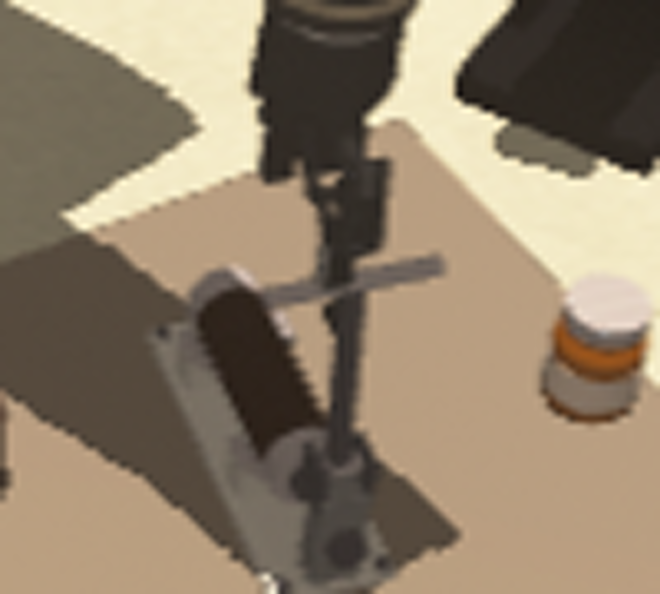

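The fingers stand above the handle's near (−y) half. I'll descend and close gently.

Call:
send_rows --steps '[[[0,0,0,1,0,10,1],[0,0,0,0,0,15,1],[0,0,0,0,0,12,1],[0,0,0,0,0,8,1],[0,0,0,0,0,5,1],[0,0,0,0,0,3,1],[0,0,0,0,0,0,0.6],[0,0,0,0,0,0,0.4],[0,0,0,0,0,0,0.3]]]'

```text
clock: 24.05
tcp_pos: [574.7, 137.9, 238.0]
eef_rot: [-1.976, 2.442, -0.0]
contact_force: [1.6, -0.5, -0.1]
finger_gap: 43.9
grip_force: 0.0
```

Call:
send_rows --steps '[[[0,0,0,0,0,0,0.25],[0,0,0,0,0,0,0.22],[0,0,0,0,0,0,0.2],[0,0,0,0,0,0,0.19]]]'

```text
clock: 24.45
tcp_pos: [574.6, 137.8, 237.6]
eef_rot: [-1.976, 2.442, -0.0]
contact_force: [-0.4, -0.8, -0.1]
finger_gap: 16.7
grip_force: 0.0
```

```bash
python3 f.py
```

```text
F cradle [-0.19 -0.85 -0.13] T cradle [ 0.029 -0.063  0.013] pos cradle [103.42 -37.7  237.63] gap 16.7 gf 0.0 t 24.45
```

Call:
send_rows --steps '[[[0,0,0,0,0,0,0.17],[0,0,0,0,0,0,0.16],[0,0,0,0,0,0,0.15],[0,0,0,0,0,0,0.14],[0,0,0,0,0,0,0.14]]]'

```text
clock: 24.95
tcp_pos: [574.5, 137.9, 237.6]
eef_rot: [1.976, -2.442, -0.0]
contact_force: [-2.3, -0.6, 1.8]
finger_gap: 12.6
grip_force: 15.7
```

```bash
python3 f.py
```

```text
F cradle [-2.11 -1.08  1.82] T cradle [0.022 0.259 0.053] pos cradle [103.35 -37.67 237.64] gap 12.6 gf 15.7 t 24.95
```

Call:
send_rows --steps '[[[0,0,0,0,0,0,0.135],[0,0,0,0,0,0,0.135],[0,0,0,0,6.9,1.0,0.135],[0,0,0,0,6.9,1.4,0.135],[0,0,0,0,6.8,1.7,0.135],[0,0,0,0,0,0,0.135]]]'

```text
clock: 25.55
tcp_pos: [553.4, 142.4, 233.3]
eef_rot: [1.976, -2.441, -0.001]
contact_force: [-0.2, 0.3, 0.2]
finger_gap: 12.2
grip_force: 23.3
```

```bash
python3 f.py
```

```text
F cradle [-0.28  0.3   0.19] T cradle [ 0.039 -0.073  0.006] pos cradle [ 81.73 -37.63 233.28] gap 12.2 gf 23.3 t 25.55
```

Call:
send_rows --steps '[[[0,0,0,0,6.7,2.0,0.135],[0,0,0,0,6.6,2.4,0.135],[0,0,0,0,6.5,2.7,0.135],[0,0,0,0,6.3,3.0,0.135],[0,0,0,0,6.2,3.3,0.135],[0,0,0,0,0,0,0.135]]]'

```text
clock: 26.15
tcp_pos: [521.7, 149.1, 219.7]
eef_rot: [1.976, -2.441, -0.001]
contact_force: [-0.2, 0.7, 0.1]
finger_gap: 11.9
grip_force: 23.3
```

```bash
python3 f.py
```

```text
F cradle [-0.38  0.62  0.07] T cradle [ 0.047  0.164 -0.004] pos cradle [ 49.37 -37.52 219.68] gap 11.9 gf 23.3 t 26.15
```

Call:
send_rows --steps '[[[0,0,0,0,6.0,3.6,0.135],[0,0,0,0,5.8,3.9,0.135],[0,0,0,0,5.6,4.2,0.135],[0,0,0,0,5.4,4.5,0.135],[0,0,0,0,5.1,4.7,0.135],[0,0,0,0,0,0,0.135]]]'

```text
clock: 26.75
tcp_pos: [494.5, 154.9, 198.5]
eef_rot: [1.976, -2.441, -0.001]
contact_force: [-0.6, 1.0, -1.8]
finger_gap: 11.9
grip_force: 23.0
```

```bash
python3 f.py
```

```text
F cradle [-0.77  0.87 -1.82] T cradle [ 0.173  0.033 -0.021] pos cradle [ 21.59 -37.45 198.45] gap 11.9 gf 23.0 t 26.75
```

Call:
send_rows --steps '[[[0,0,0,0,4.9,5.0,0.135],[0,0,0,0,4.6,5.2,0.135],[0,0,0,0,4.4,5.5,0.135],[0,0,0,0,4.1,5.7,0.135],[0,0,0,0,0,0,0.135]]]'

```text
clock: 27.25
tcp_pos: [477.1, 158.6, 176.9]
eef_rot: [1.976, -2.441, -0.001]
contact_force: [-0.2, -0.0, -1.5]
finger_gap: 12.1
grip_force: 23.0
```

```bash
python3 f.py
```

```text
F cradle [-0.16 -0.03 -1.54] T cradle [ 0.167  0.09  -0.002] pos cradle [  3.74 -37.4  176.95] gap 12.1 gf 23.0 t 27.25
```

Call:
send_rows --steps '[[[0,0,0,0,3.8,5.9,0.135],[0,0,0,0,3.5,6.1,0.135],[0,0,0,0,3.2,6.2,0.135],[0,0,0,0,2.9,6.4,0.135],[0,0,0,0,2.6,6.5,0.135],[0,0,0,0,0,0,0.135]]]'

```text
clock: 27.85
tcp_pos: [461.8, 161.9, 145.8]
eef_rot: [1.976, -2.441, -0.001]
contact_force: [1.1, 0.6, -2.4]
finger_gap: 12.0
grip_force: 22.8
```

```bash
python3 f.py
```

```text
F cradle [ 0.92  0.76 -2.38] T cradle [ 0.118 -0.007 -0.01 ] pos cradle [-11.91 -37.37 145.78] gap 12.0 gf 22.8 t 27.85
```

Call:
send_rows --steps '[[[0,0,0,0,2.2,6.6,0.135],[0,0,0,0,1.9,6.7,0.135],[0,0,0,0,1.6,6.8,0.135],[0,0,0,0,0.6,3.4,0.135],[0,0,0,0,0.6,3.5,0.135],[0,0,0,0,0.9,4.9,0.135],[0,0,0,0,0,0,0.135]]]'

```text
clock: 28.55
tcp_pos: [454.8, 163.4, 114.4]
eef_rot: [-1.976, 2.442, -0.001]
contact_force: [2.7, -0.6, -2.7]
finger_gap: 11.9
grip_force: 22.9
```

```bash
python3 f.py
```

```text
F cradle [ 2.79 -0.03 -2.74] T cradle [-0.091 -0.902  0.031] pos cradle [-18.99 -37.3  114.41] gap 11.9 gf 22.9 t 28.55
```

Call:
send_rows --steps '[[[0,0,0,0,0.2,3,0.135],[0,0,0,0,0,3,0.135],[0,0,0,0,0,2,0.135],[0,0,0,0,0,2,0.135],[0,0,0,0,0,1,0.135],[0,0,0,0,0,1,0.135],[0,0,0,0,0,0,0.135]]]'

```text
clock: 29.25
tcp_pos: [454.2, 163.5, 102.6]
eef_rot: [1.976, -2.442, -0.001]
contact_force: [-1.6, 1.4, -2.2]
finger_gap: 11.9
grip_force: 22.8
```

```bash
python3 f.py
```

```text
F cradle [-1.89  1.05 -2.2 ] T cradle [0.111 0.086 0.005] pos cradle [-19.64 -37.29 102.62] gap 11.9 gf 22.8 t 29.25
```

Call:
send_rows --steps '[[[0,0,0,0,0,1,0.135],[0,0,0,0,0,1,0.135],[0,0,0,0,0,0,0.135]]]'

```text
clock: 29.55
tcp_pos: [454.2, 163.5, 100.6]
eef_rot: [1.976, -2.442, -0.001]
contact_force: [-2.6, 1.6, -2.9]
finger_gap: 12.2
grip_force: 22.9
```

Call:
send_rows --steps '[[[0,0,0,0,0,0.5,0.135],[0,0,0,0,0,0.5,0.135],[0,0,0,0,0,0,0.135]]]'

```text
clock: 29.85
tcp_pos: [454.2, 163.5, 99.8]
eef_rot: [1.976, -2.442, -0.001]
contact_force: [-5.5, 1.6, 0.9]
finger_gap: 12.3
grip_force: 23.1
```

```bash
python3 f.py
```

```text
F cradle [-5.72  0.42  0.91] T cradle [0.143 0.887 0.001] pos cradle [-19.63 -37.3   99.78] gap 12.3 gf 23.1 t 29.85
```

Call:
send_rows --steps '[[[0,0,0,0,0.2,0,0.135],[0,0,0,0,0,0,0.145],[0,0,0,0,0,0,0.155],[0,0,0,0,0,0,0.17],[0,0,0,0,0,0,0.2],[0,0,0,0,0,0,0.3],[0,0,0,0,0,0,0.45],[0,0,0,0,0,0,0.5],[0,0,0,0,0,0,0.5],[0,0,0,0,0,-2,0.5],[0,0,0,0,0,-5,0.5],[0,0,0,0,0,-10,0.5]]]'

```text
clock: 31.05
tcp_pos: [453.9, 163.4, 117.0]
eef_rot: [1.976, -2.441, -0.0]
contact_force: [0.3, -0.2, -0.4]
finger_gap: 43.0
grip_force: 0.0
```

Call:
send_rows --steps '[[[0,0,0,0,0,-20,0.5],[0,0,0,0,0,-30,0.5],[0,0,0,0,0,-40,0.5],[0,0,0,0,0,-40,0.5],[0,0,0,10,30,-20,0.5],[0,0,0,10,40,0,0.5],[0,0,0,10,40,0,0.5],[0,0,0,10,30,0,0.5],[0,0,0,0,0,0,0.5],[0,0,0,0,0,0,0.5]]]'

```text
clock: 32.05
tcp_pos: [308.9, 153.7, 267.8]
eef_rot: [-1.976, 2.44, -0.001]
contact_force: [0.2, 0.6, 0.9]
finger_gap: 42.5
grip_force: 0.0
```

```bash
python3 f.py; python3 - <<'E'
from cell import *; from h import *
a=capture("scene")["image"][130:210,265:365,::-1]; b=capture("top")["image"][150:260,140:250,::-1]
cv2.imwrite("pics/end.png",np.hstack([cv2.resize(a,(430,344),interpolation=2),cv2.convertScaleAbs(cv2.resize(b,(344,344),interpolation=2),alpha=1.6)]))
E
```

```text
F cradle [0.08 0.59 0.93] T cradle [ 0.002 -0.037 -0.007] pos cradle [-159.84  -76.75  267.81] gap 42.5 gf 0.0 t 32.05
```

View pics/end.png

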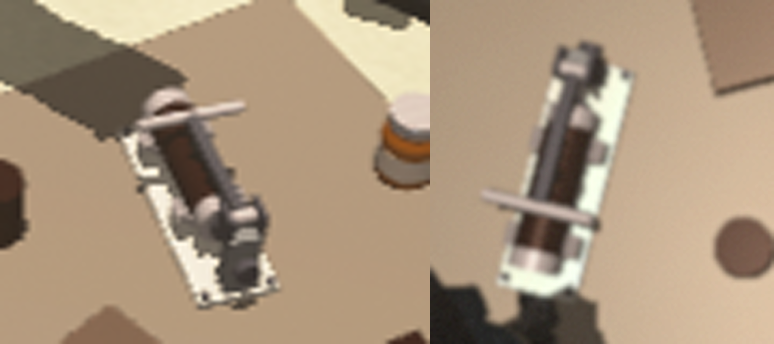

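The arm is level with its pad on the tube, the tube is seated up to the stop, and the gripper is clear. I'll hand it in.

```bash
python3 -c "
from cell import *
print(sign_off())"
```

```text
the job is handed in; nothing more can be done
None
```

I handed the job in at about 32 s: the tube is bedded in both saddles and was pushed up against the stop disc with about 9 N. The hold-down arm was lowered by its handle until its pad rested on the tube, and nothing else was touched; sign-off returned no verdict.

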